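# Stack the glass mould on its round plate

### The job

Build up the graphite mould in the middle of the round steel plate, one part at a time from the bottom: first the square foot with its boss up, then the tall tube over the boss, then the low ring on the tube, and last the wooden plug with its spigot down in the low ring. Keep the parts upright and centred on one another, let go of each before fetching the next, and leave the wax block, tongs, paddle and can where they are.

Things in the scene. Friction and masses are not known exactly. Their poses are not given: they have to be found in the camera images.
- foot_mid (a point): The foot: dark graphite square slab, 60 x 60 x 20 mm, with a round boss (30 mm across, 8 mm high) in the middle of its top. Point at the slab's centre, 10 mm above its underside; x and y run square to its sides, z up. About 0.15 kg, lies loose, boss up.
- body_mid (a point): The tall tube: dark graphite, upright, 64 mm outside, 42 mm bore, 50 mm high, open at both ends. Point on its axis half-way up (25 mm above its underside), z up along its axis. About 0.17 kg, loose. It goes over the foot's boss with 6 mm to spare all round, and rests on the slab.
- neck_mid (a point): The low ring: dark graphite, flat, 56 mm outside, 38 mm bore, 20 mm high. Point on its axis half-way up (10 mm above its underside), z up along its axis. About 0.06 kg, loose.
- plug_mid (a point): The wooden plug, 44 mm high, standing on its spigot: from below a round spigot (26 mm across, 14 mm high), a round flange (46 mm across, 8 mm thick), and a grip bar 50 mm long (along x), 14 mm thick (along y) and 22 mm high. Point on its axis half-way up, 22 mm above its underside, where the bar begins; the bar's middle is 11 mm above it. z up. About 0.05 kg, loose. The spigot goes into the low ring's bore with 6 mm to spare all round; the flange then rests on the ring.
- plate_top (a point): The round steel plate, 110 mm across and 8 mm thick, fixed on the bench; point at the centre of its top face, z up. A brown square plate (100 mm, 8 mm thick) nearby is not used.
- wax: Bystander, leave alone: yellowish-brown block of wax, 60 (x) x 42 (y) x 30 mm high, lying among the mould's parts. Origin under its centre.
- jacks: Bystander, leave alone: two-bladed steel tongs, 195 mm long along x (-95 to 100 mm from the origin), 50 mm wide, 12 mm high, lying at the far side.
- paddle: Bystander, leave alone: charred wooden paddle lying flat at the far side, blade 110 x 75 x 14 mm from 5 to 115 mm along +x of its origin, thin handle to -x, 105 mm long.
- tin: Bystander, leave alone: plain metal can, 60 mm across and 75 mm high. Origin under its centre.
Things that resemble listed ones, but are neither listed nor needed, are in the scene too. Leave any pink look-alike of the part that bears neck_mid alone.

How it is judged:
By the outcome, as a careful person would: the job done as asked, in the order asked, and still so for the second after the job is handed in, with the robot touching nothing.
It also fails if it takes over 109 s, if anything falls off the work surface, if the arm or the gripper's body presses on something with over 40 N, if the wrist force passes 120 N, or if a joint passes its speed limit or range.

### The arm

A 7-joint arm with a two-finger parallel gripper is mounted at the origin on the work surface. World frame = base frame: x ahead of the robot, y to its left, z up, the work surface at z = 0. Lengths are in mm, angles in rad, forces in N, time in s.
With the tool pointing down it reaches from about 400 to 875 mm from the base axis. Payload 6.5 kg.
Tool frame: the origin (TCP) lies on the centre line of the jaws, within the pads' length; the fingertips stand 11 mm ahead of it and the grasp point (between the pads) lies 8 mm behind it (bot.nose_length is the distance from the TCP to the fingertips, in mm); z points along the fingers, y is the direction in which the jaws open and shut (so a half turn about z gives the same grasp; the last joint's range is limited). The gripper opens to 88 mm and grips with 3 to 60 N. Pads are 18 mm wide; open, the fingers measure 123 mm over their backs; the gripper's body (75 mm by 187 mm) begins 45 mm behind the grasp point.
Start: joints at [-1.219, 0.536, -0.004, 1.538, 0.003, 1.067, -0.071], TCP at [263.732, 594.084, 249.716] pointing down, gripper open.
Joint ranges: [-2.7, 2.7], [-0.37, 2.16], [-1.27, 1.26], [0.24, 2.4], [-1.31, 4.45], [0.19, 1.91], [-2.76, 2.76]. Speed limits (rad/s): [2.39, 2.39, 3.14, 3.14, 3.14, 3.14, 3.14].

### API

Orientations are given as a unit quaternion [w, x, y, z].
In Python, from cell import bot gives the robot as it stands. The module is installed in compiled form; this text tells all that it offers.
- The arm moves only by the tool apply_moves, never from a script. Its argument "motion" is a list of rows, each a list of 5 numbers: the shift along the tool's x, y, z in mm, then the turn about the tool's z in degrees, then the closure in counts, from 0 (fully open) to 255 (shut). A call has 1 to 10 rows; each row is the pose to reach, as a shift and turn from the pose commanded when the call began, along the tool's axes at that moment; what a row does not reach only later rows make up. A row lasts 1/8 s, in which the tool goes at most 62.5 mm and 10.7 degrees, less where a joint would pass 70% of its speed; a pose out of reach is approached as far as the arm can. A call with a gripper value outside its range is refused whole. The fingers move at their own pace and stop on an object; the grip force is fixed at half the most. Time passes only in rows, so rows that repeat a pose let the fingers close. It gives the time, the measured TCP pose, the force and the opening at its end, in the units of the state.
- bot.read_state(): the state, without advancing time (a new reading comes with each control period).
- bot.snapshot(name): name is "side" or "top"; returns a dict with "pixels" (480x640x3 uint8, red, green, blue), "depth" (480x640 float32, mm along the optical axis (not along the pixel's ray), 0 where there is no reading), "camera_matrix" (3x3 intrinsics, pixels), "extrinsics" (4x4, takes a point from world to camera coordinates). Camera axes: x right, y down, z forward; pixel columns grow to the right and rows downward; lengths in mm; the calibration is good to about 2 mm. A picture is of the moment at which its call begins.
- bot.finish_job(): hands the job in, once; it reports no verdict.
The state is a dict: "clock": time; "joints": joint angles; "joint_velocities": joint speeds; "effort": joint torques, N m; "tool_pos": TCP position; "eef_rot": TCP orientation; "contact_force": force on the tool from outside, world axes, zero at the start; "torque": the same for the moment, N m; "finger_gap": opening from 0.0 (shut) to 1.0 (fully open).
Only numpy, scipy, OpenCV 4.12 (cv2) and the standard library are available. Lean on these libraries where they do the work, as an engineer would, in place of code of your own. Each camera call takes 0.05 s, during which the arm holds its last target. There are 200 camera calls.

## Working session

There is one attempt and no reset: what is moved stays moved. The work goes in short steps, Python scripts to look and compute and a tool call to move; the robot and the scene stay as the last step left them, time stands still between calls to the robot, and variables do not carry over. Pictures are saved under pics/ and viewed, about 12 in all and at most 16, crops included, and the job is handed in when it is done.

Besides the shell and the picture viewer there is one more tool, called after ">>>" as name(argument=value, ...) on one line, values as JSON. apply_moves: Moves the arm, as the interface text tells. Its arguments: {"type":"object","properties":{"motion":{"type":"array","items":{"type":"array","items":{"type":"number"}}}},"required":["motion"]}

```bash
mkdir -p pics; cat > h.py <<'E'
import numpy as np, cv2
from cell import bot
def snap(n):
    s=bot.snapshot(n); return s
def cloud(s):
    K=s["camera_matrix"];E=s["extrinsics"];d=s["depth"]
    v,u=np.mgrid[:480,:640]
    c=np.stack([(u-K[0,2])/K[0,0]*d,(v-K[1,2])/K[1,1]*d,d],-1)
    w=(c-E[:3,3])@E[:3,:3]
    w[d<=0]=np.nan
    return w
def save(n,s): cv2.imwrite(f"pics/{n}.png",s["pixels"][:,:,::-1])
E
python3 - <<'E'
from h import *
st=bot.read_state();print(st)
for n in("top","side"):
    s=snap(n);save(n+"0",s);np.savez(n+"0.npz",**s);E=s["extrinsics"];print(n,-E[:3,:3].T@E[:3,3],E[:3,:3].round(2).tolist(),s["camera_matrix"].tolist())
E
```

```text
{'clock': 0.0, 'joints': array([-1.21921259,  0.53714481, -0.00444181,  1.5388683 ,  0.00259363,
        1.067309  , -0.07119346]), 'joint_velocities': array([ 0.00030014, -0.00068491,  0.00031348, -0.00052988,  0.00110675,
       -0.00090014, -0.00152539]), 'effort': array([ 1.77107093e-03, -5.70976961e+01,  9.92244892e-01, -2.51606834e+01,
       -5.60296804e-02,  1.78784318e-02,  1.64343733e-04]), 'tool_pos': array([263.49620923, 593.54048574, 248.85475509]), 'eef_rot': array([-1.19844792e-04,  2.07337688e-01,  9.78269053e-01, -8.53473374e-04]), 'contact_force': array([-0.01590358,  0.63862361, -0.37977131]), 'torque': array([0.00058669, 0.04917045, 0.04302925]), 'finger_gap': 0.998126828121643}
top [ 285.26065257   29.45008969 1374.32207728] [[-0.01, -1.0, -0.02], [-0.98, 0.02, -0.19], [0.19, 0.01, -0.98]] [[576.6810617592924, 0.0, 316.53261703704453], [0.0, 576.6810617592924, 239.88273682475017], [0.0, 0.0, 1.0]]
side [  52.54800762 -558.66097141  799.83989095] [[0.78, -0.63, -0.01], [-0.45, -0.53, -0.72], [0.44, 0.56, -0.7]] [[506.39813114422657, 0.0, 315.0206368495341], [0.0, 506.39813114422657, 246.32647247619084], [0.0, 0.0, 1.0]]
```

View pics/top0.png

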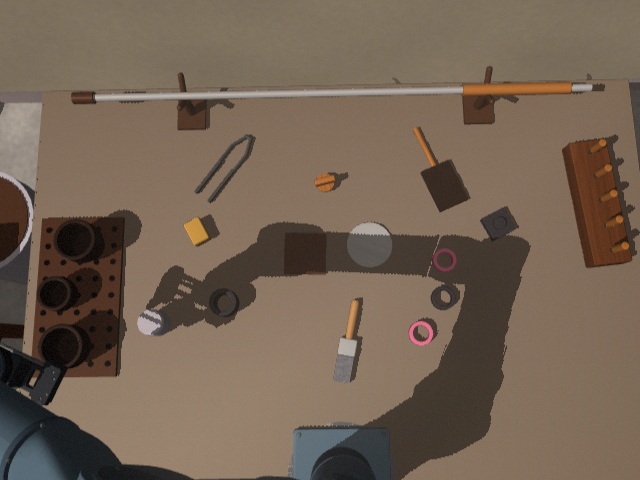

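View pics/side0.png

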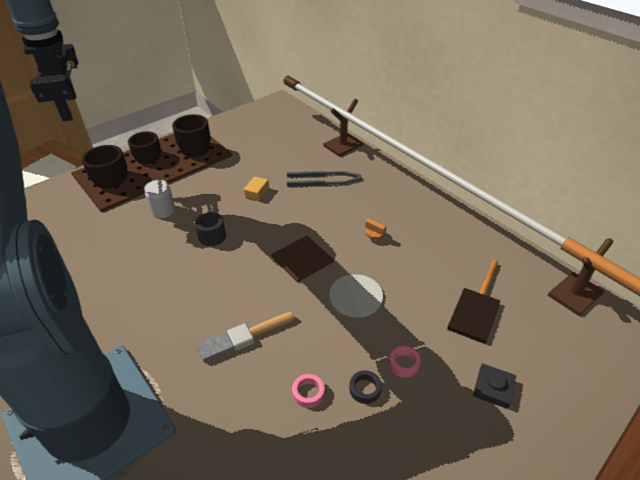

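Top view: foot at (499,223), tube at (223,303), dark ring at (444,297), plug at (325,183), round plate at (370,244). There are three ring candidates: (444,297) dark grey, (421,333) pink, and (444,260) pink in shadow. The dark one fits "dark graphite". I'll measure them and take one enlarged crop.

```bash
cat > m.py <<'E'
from h import *
def seg(s,u,v,r,zlo,zhi):
    w=cloud(s); m=np.zeros((480,640),np.uint8); cv2.circle(m,(u,v),r,1,-1)
    k=(m>0)&(w[...,2]>zlo)&(w[...,2]<zhi); return w[k]
def rep(n,p):
    if len(p)<5: print(n,'none');return
    (c,sz,a)=cv2.minAreaRect(p[:,:2].astype(np.float32)); cc,r=cv2.minEnclosingCircle(p[:,:2].astype(np.float32))
    print(n,len(p),'rect',np.round(c,1),np.round(sz,1),round(a,1),'circ',np.round(cc,1),round(r,1),'mean',p.mean(0).round(1),'z',np.percentile(p[:,2],[5,50,95]).round(1))
E
python3 - <<'E'
from m import *
s=dict(np.load("top0.npz"))
rep('bench',seg(s,400,360,8,-20,20))
rep('slab',seg(s,499,223,30,14,23));rep('boss',seg(s,499,223,30,25,35))
rep('tube',seg(s,223,303,26,44,60));rep('ring',seg(s,444,297,20,15,30))
rep('flange',seg(s,325,183,20,15,26));rep('bar',seg(s,325,183,20,36,60));rep('plate',seg(s,370,244,32,4,14))
rep('pinkshadow',seg(s,444,260,16,12,30));rep('brown',seg(s,305,254,30,4,14))
p=s["pixels"]
a=cv2.resize(p[200:350,380:540],(640,600),interpolation=2)[:,:,::-1]
cv2.imwrite("pics/crop.png",cv2.convertScaleAbs(a,alpha=1.7))
E
```

```text
bench 197 rect [ 258.8 -140.9] [34.5 35.5] 23.7 circ [ 258.6 -140.5] 18.5 mean [ 2.586e+02 -1.407e+02  1.000e-01] z [-4.1  0.   4.3]
slab 417 rect [ 576.4 -385.1] [59.9 62.1] 26.0 circ [ 576.3 -385.1] 41.4 mean [ 575.7 -385.2   19.2] z [15.5 19.4 22.4]
boss 133 rect [ 575. -388.] [67.6 43.2] 54.9 circ [ 571.4 -385.5] 36.1 mean [ 576.3 -384.7   28.4] z [25.2 27.9 32.6]
tube 350 rect [397.3 267.5] [62.5 61.7] 42.2 circ [397.6 267.4] 31.9 mean [397.5 267.1  49.8] z [45.4 49.8 54.1]
ring 241 rect [ 401.7 -245.5] [54.2 52.3] 87.6 circ [ 401.5 -244.8] 28.0 mean [ 401.5 -245.    20. ] z [15.8 19.8 24.4]
flange 139 rect [685.6  27.9] [44.9 43.9] 44.6 circ [686.2  28.8] 23.8 mean [682.1  27.7  21.4] z [16.9 21.7 25.2]
bar 127 rect [686.   28.3] [15.8 49.5] 15.5 circ [685.   28.1] 25.0 mean [685.3  28.   43.2] z [37.5 43.5 47.8]
plate 1588 rect [530.4 -78.9] [148.5 149.4] 71.8 circ [533.5 -78.8] 77.7 mean [532.5 -76.6   8.3] z [ 4.5  8.1 12.6]
pinkshadow 254 rect [ 491.3 -252.3] [54.2 54.6] 65.8 circ [ 490.7 -252.6] 28.6 mean [ 491.1 -252.2   19.7] z [14.5 19.6 24.6]
brown 1643 rect [511.5  77.6] [135.1 141.9] 61.8 circ [512.2  77.7] 71.9 mean [513.2  78.7   8.2] z [ 4.5  8.2 12.4]
```

View pics/crop.png

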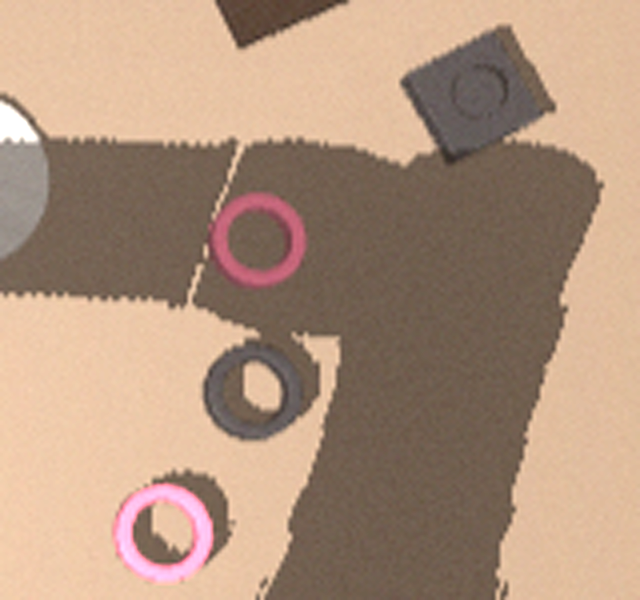

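The crop shows dark grey ring at crop (252,390), i.e. top (443,297); it is the only non-pink one, so it's the low ring. The others, at (258,240) and (165,530), are pink. Next: the plate centre and the bar direction.

```bash
cat >> m.py <<'E'
def plane(s,uv,z):
    K=s["camera_matrix"];E=s["extrinsics"];R=E[:3,:3];o=-R.T@E[:3,3]
    d=R.T@np.linalg.inv(K)@np.array([uv[0],uv[1],1.]); return o+d*(z-o[2])/d[2]
def to(x,y,z,yaw=None):
    "tool-axis shift and turn to a TCP target; yaw = world angle of jaw axis (deg, mod 180)"
    from scipy.spatial.transform import Rotation as Ro
    st=bot.read_state();q=st["eef_rot"];R=Ro.from_quat(q[[1,2,3,0]]).as_matrix()
    cy=np.degrees(np.arctan2(R[1,1],R[0,1]))
    t=0 if yaw is None else -((yaw-cy+90)%180-90)
    print('pos',st["tool_pos"].round(1),'yaw',cy.round(1),'gap',round(88*st["finger_gap"],1),'t',round(st["clock"],2),'F',st["contact_force"].round(1),'j7',st["joints"][6].round(2),'tilt',R[:,2].round(3))
    print('shift',(R.T@(np.array([x,y,z])-st["tool_pos"])).round(1),'turn',round(t,1))
E
python3 - <<'E'
from m import *
for n,(u,v) in(("top",(370,244)),("side",(357,296))):
    s=dict(np.load(n+"0.npz"))
    p=s["pixels"];h=cv2.cvtColor(p,cv2.COLOR_RGB2HSV)
    m=np.zeros((480,640),np.uint8);cv2.circle(m,(u,v),34,1,-1)
    k=((h[...,1]<35)&(m>0)).astype(np.uint8)
    cs,_=cv2.findContours(k,cv2.RETR_EXTERNAL,cv2.CHAIN_APPROX_NONE);c=max(cs,key=cv2.contourArea)
    w=np.array([plane(s,q,8)[:2] for q in cv2.convexHull(c)[:,0]],np.float32)
    print(n,cv2.boundingRect(c),cv2.minEnclosingCircle(w),cv2.fitEllipse(w))
s=dict(np.load("top0.npz"))
b=seg(s,325,183,20,36,60)[:,:2];e=np.linalg.eigh(np.cov(b.T));print('bar short axis deg',np.degrees(np.arctan2(e[1][1,0],e[1][0,0])),e[0]**.5*12**.5)
ss=dict(np.load("side0.npz"))
rep('tube side',seg(ss,210,230,24,46,60));rep('ring side',seg(ss,365,387,22,16,30));rep('slab side',seg(ss,495,386,32,15,22));rep('bar side',seg(ss,375,229,16,38,60))
to(530,20,250,26)
E
```

```text
top (347, 222, 45, 45) ((532.7311401367188, -76.40203094482422), 54.76859664916992) ((532.5122680664062, -76.71444702148438), (107.3559341430664, 109.26522064208984), 56.673152923583984)
side (329, 274, 55, 44) ((533.0805053710938, -79.59654235839844), 57.50018310546875) ((532.80419921875, -79.4007339477539), (110.20594024658203, 114.94290161132812), 136.349609375)
bar short axis deg -166.45506332394874 [15.18454011 48.96646885]
tube side 289 rect [398.9 265. ] [64.8 61.9] 82.5 circ [399.9 265.6] 33.8 mean [398.3 263.5  50.3] z [46.8 50.4 53.2]
ring side 447 rect [ 402.3 -247.3] [54.8 53.7] 44.9 circ [ 403.  -247.9] 28.3 mean [ 402.1 -248.1   20.1] z [17.  20.1 22.5]
slab side 777 rect [ 577.5 -387.6] [62.9 59.8] 26.7 circ [ 577.  -388.2] 41.7 mean [ 574.2 -389.7   20. ] z [17.5 20.2 21.8]
bar side 127 rect [686.5  24.6] [17.7 49. ] 17.5 circ [685.6  24.3] 24.5 mean [686.1  23.6  43.5] z [39.1 44.  46.8]
pos [263.6 593.6 248.9] yaw 66.1 gap 87.8 t 0.1 F [-0.2 -0.8 -0.1] j7 -0.07 tilt [-0.001 -0.001 -1.   ]
shift [-4.762e+02 -4.162e+02 -4.000e-01] turn 40.1
```

>>> apply_moves(motion=[[-48,-42,0,4,0],[-95,-83,0,8,0],[-143,-125,0,12,0],[-190,-166,0,16,0],[-238,-208,0,20,0],[-286,-250,0,24,0],[-333,-291,0,28,0],[-381,-333,0,32,0],[-428,-375,0,36,0],[-476,-416,0,40,0]])

```text
clock: 1.35
tool_pos: [527.3, 25.4, 249.7]
eef_rot: [-0.0, 0.53, 0.848, 0.0]
contact_force: [1.3, 0.5, 0.1]
finger_gap: 1.002
```

```bash
python3 -c "
from m import *
to(577,-386.5,90,26.3)"
```

```text
pos [527.3  25.4 249.7] yaw 25.9 gap 88.2 t 1.35 F [1.3 0.5 0.1] j7 0.46 tilt [-0.  0. -1.]
shift [-392.2 -135.5  159.6] turn -0.4
```

>>> apply_moves(motion=[[-50,-17,5,0,0],[-100,-34,20,0,0],[-150,-51,40,0,0],[-200,-68,60,0,0],[-250,-85,90,0,0],[-300,-104,120,0,0],[-345,-119,145,0,0],[-375,-130,155,0,0],[-386,-134,160,-0.4,0],[-386,-134,160,-0.4,0]])

```text
clock: 2.6
tool_pos: [576.0, -378.0, 89.4]
eef_rot: [-0.0, 0.527, 0.85, 0.0]
contact_force: [0.5, -0.4, 0.6]
finger_gap: 1.005
```

```bash
python3 -c "
from m import *
to(577,-386.5,14,26.3)
for n in('top','side'):
    s=snap(n);save('foot_'+n,s)
    p=s['pixels'];np.save('x.npy',p)
a=cv2.resize(cv2.imread('pics/foot_side.png')[300:450,400:600],(800,600),interpolation=2);cv2.imwrite('pics/fs.png',a)
"
```

```text
pos [ 576.  -378.    89.4] yaw 26.5 gap 88.5 t 2.6 F [ 0.5 -0.4  0.6] j7 1.22 tilt [-0.001  0.001 -1.   ]
shift [-8.1 -2.8 75.3] turn 0.2
```

View pics/fs.png

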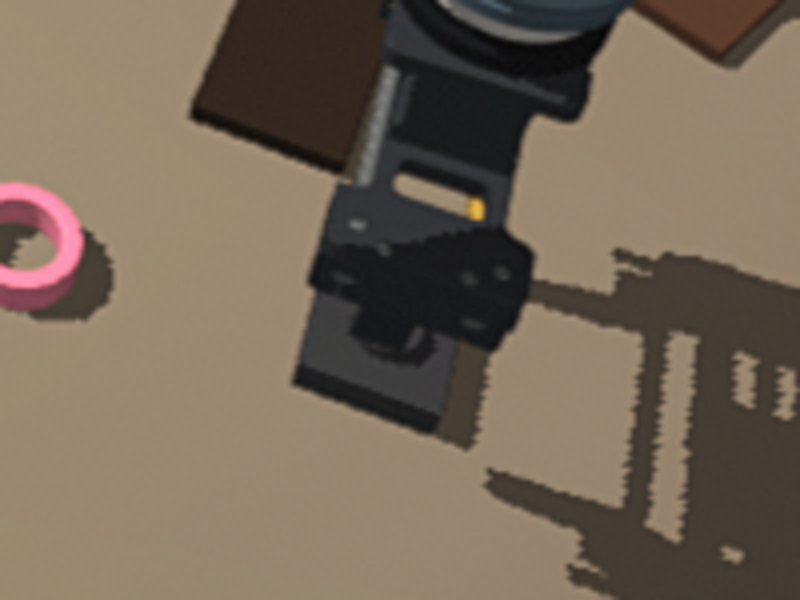

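The crop shows the foot under the gripper at crop (370,360). The arm was still settling, so I'll lower to mid height and re-read.

>>> apply_moves(motion=[[0,0,10,0,0],[0,0,20,0,0],[0,0,30,0,0],[0,0,35,0,0],[0,0,35,0,0]])

```text
clock: 3.32
tool_pos: [575.8, -378.3, 54.1]
eef_rot: [-0.0, 0.527, 0.85, -0.0]
contact_force: [0.1, 0.7, -0.8]
finger_gap: 0.999
```

```bash
python3 -c "
from m import *
to(577,-386.5,14,26.3)"
```

```text
pos [ 575.8 -378.3   54.1] yaw 26.5 gap 87.9 t 3.33 F [ 0.1  0.7 -0.8] j7 1.23 tilt [-0.001  0.    -1.   ]
shift [-7.9 -2.6 40.1] turn 0.2
```

>>> apply_moves(motion=[[-8,-2.6,4,0,0],[-8,-2.6,15,0,0],[-8,-2.6,28,0,0],[-8,-2.6,37,0,0],[-8,-2.6,40,0,0],[-8,-2.6,40,0,80],[-8,-2.6,40,0,120],[-8,-2.6,40,0,160],[-8,-2.6,40,0,160],[-8,-2.6,40,0,160]])

```text
clock: 4.58
tool_pos: [577.4, -387.1, 15.2]
eef_rot: [0.0, 0.527, 0.85, -0.0]
contact_force: [-1.4, -1.3, 3.8]
finger_gap: 0.681
```

```bash
python3 -c "
from m import *
to(532.7,-78,75)"
```

```text
pos [ 577.4 -387.1   15.2] yaw 26.5 gap 59.9 t 4.58 F [-1.4 -1.3  3.8] j7 1.24 tilt [ 0. -0. -1.]
shift [296.6  97.7 -60. ] turn 0
```

>>> apply_moves(motion=[[0,0,-10,0,160],[0,0,-30,0,160],[0,0,-50,0,160],[25,8,-60,0,160],[60,20,-60,0,160],[100,33,-60,0,160],[140,46,-60,0,160],[180,59,-60,0,160],[215,71,-60,0,160],[240,79,-60,0,160]])

```text
clock: 5.82
tool_pos: [541.8, -134.5, 76.2]
eef_rot: [0.001, 0.526, 0.851, 0.001]
contact_force: [0.4, -1.3, -1.4]
finger_gap: 0.676
```

```bash
python3 -c "
from m import *
to(532.7,-78,40)"
```

```text
pos [ 541.8 -134.5   76.2] yaw 26.6 gap 59.5 t 5.83 F [ 0.4 -1.3 -1.4] j7 0.93 tilt [ 0.002  0.001 -1.   ]
shift [54.6 17.1 36.2] turn 0
```

>>> apply_moves(motion=[[20,6,2,0,160],[38,12,10,0,160],[50,16,22,0,160],[54.6,17.1,32,0,160],[54.6,17.1,36,0,160],[54.6,17.1,36,0,160],[54.6,17.1,36,0,160]])

```text
clock: 6.7
tool_pos: [532.4, -81.0, 39.0]
eef_rot: [0.0, 0.527, 0.85, -0.0]
contact_force: [-0.2, 0.2, -2.4]
finger_gap: 0.678
```

```bash
python3 -c "
from m import *
to(532.7,-78,23)
for n,u,v in(('top',370,244),('side',357,290)):
    s=snap(n);save('p1'+n,s)
    rep(n,seg(s,u,v,40,20,50))
a=cv2.imread('pics/p1side.png')[200:350,250:450];cv2.imwrite('pics/p1.png',cv2.resize(a,(800,600),interpolation=2))
"
```

```text
pos [532.4 -81.   39. ] yaw 26.4 gap 59.7 t 6.7 F [-0.2  0.2 -2.4] j7 0.86 tilt [ 0.001 -0.    -1.   ]
shift [ 2.6  1.6 16. ] turn 0
top none
side 242 rect [537.7 -96.4] [89.9 37.3] 17.2 circ [533.5 -83. ] 45.0 mean [ 538.3 -104.2   40.5] z [29.  42.7 46.3]
```

View pics/p1.png

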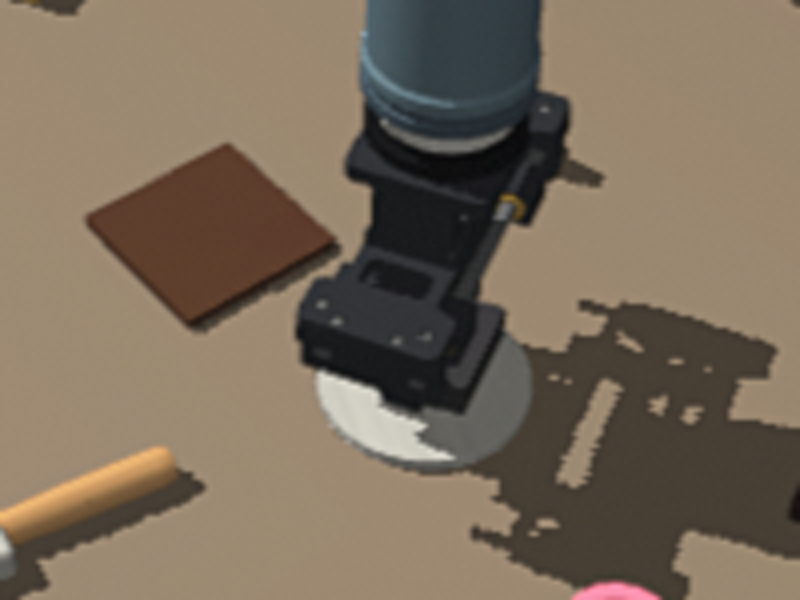

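The gripper is over the round plate (plate centre near crop (425,385)), with the slab hidden behind the hand. Lowering.

>>> apply_moves(motion=[[1.5,1,4,0,160],[2.6,1.6,9,0,160],[2.6,1.6,13,0,160],[2.6,1.6,15,0,160],[2.6,1.6,15.6,0,160],[2.6,1.6,15.6,0,160]])

```text
clock: 7.55
tool_pos: [532.5, -77.2, 23.2]
eef_rot: [0.0, 0.527, 0.85, 0.0]
contact_force: [-0.4, -0.1, -1.5]
finger_gap: 0.677
```

>>> apply_moves(motion=[[0,0,0.8,0,160],[0,0,0.8,0,160],[0,0,0.8,0,110],[0,0,0.8,0,60],[0,0,0.8,0,0],[0,0,0.8,0,0],[0,0,-10,0,0],[0,0,-30,0,0],[0,0,-60,0,0],[0,0,-100,0,0]])

```text
clock: 8.8
tool_pos: [532.1, -77.1, 125.0]
eef_rot: [-0.0, 0.527, 0.85, -0.0]
contact_force: [1.3, -0.5, 0.7]
finger_gap: 1.004
```

```bash
python3 -c "
from m import *
to(398,266,140,66)"
```

```text
pos [532.1 -77.1 125. ] yaw 26.5 gap 88.4 t 8.8 F [ 1.3 -0.5  0.7] j7 0.8 tilt [-0.  0. -1.]
shift [367.   32.8 -15. ] turn -39.5
```

>>> apply_moves(motion=[[40,3,-15,0,0],[85,7,-15,0,0],[130,11,-15,0,0],[175,15,-15,0,0],[220,19,-15,0,0],[265,23,-15,0,0],[310,27,-15,0,0],[345,31,-15,0,0],[367,33,-15,0,0],[367,33,-15,0,0]])

```text
clock: 10.05
tool_pos: [398.0, 267.7, 139.2]
eef_rot: [-0.0, 0.525, 0.851, 0.001]
contact_force: [0.1, -0.8, 0.3]
finger_gap: 1.002
```

```bash
python3 -c "
from m import *
to(398,266,38,26.5)
for n,u,v in(('top',370,244),('side',357,290)):
    s=snap(n);save('p2'+n,s)
    rep('slab'+n,seg(s,u,v,36,23,31));rep('boss'+n,seg(s,u,v,36,34,45))
a=cv2.imread('pics/p2side.png')[130:355,140:440];cv2.imwrite('pics/p2.png',cv2.resize(a,(800,600),interpolation=2))
"
```

```text
pos [398.  267.7 139.2] yaw 26.7 gap 88.2 t 10.05 F [ 0.1 -0.8  0.3] j7 0.03 tilt [ 0.001  0.001 -1.   ]
shift [ -1.6  -0.9 101.2] turn 0.2
slabtop 415 rect [533.5 -75.2] [59.4 60.8] 26.3 circ [533.4 -75.4] 41.4 mean [533.  -74.8  27.5] z [23.9 27.6 30.5]
bosstop 100 rect [527.4 -72.6] [46.9 57.7] 38.9 circ [528.6 -74. ] 35.8 mean [532.9 -74.1  37. ] z [34.3 36.6 40.6]
slabside 536 rect [535.  -77.3] [64.8 60.5] 26.8 circ [534.5 -77.6] 41.3 mean [532.  -80.9  28.3] z [25.2 28.5 30.5]
bossside 135 rect [534.7 -77.2] [27.7 29.8] 1.6 circ [533.4 -76.8] 16.1 mean [534.3 -78.   36.8] z [34.6 36.9 39.1]
```

View pics/p2.png

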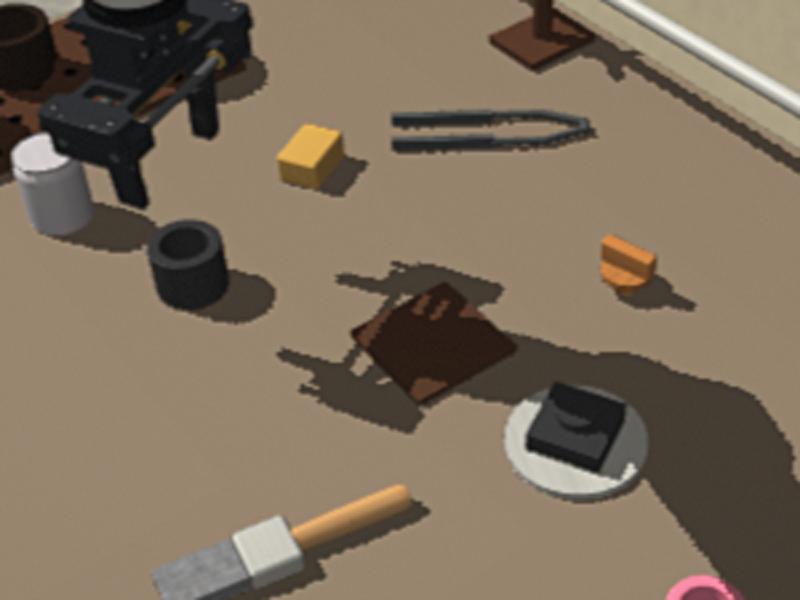

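The foot sits boss up on the round plate (crop (578,425)), within about 2 mm of its centre. The tube (crop (187,265)) is standing under the gripper. I'll keep the same jaw yaw so the camera bias cancels.

>>> apply_moves(motion=[[-1.6,-0.9,20,0.2,0],[-1.6,-0.9,50,0.2,0],[-1.6,-0.9,80,0.2,0],[-1.6,-0.9,100,0.2,0],[-1.6,-0.9,107,0.2,0],[-1.6,-0.9,107,0.2,0],[-1.6,-0.9,107,0.2,80],[-1.6,-0.9,107,0.2,150],[-1.6,-0.9,107,0.2,150],[-1.6,-0.9,107,0.2,150]])

```text
clock: 11.4
tool_pos: [398.2, 264.4, 31.6]
eef_rot: [-0.0, 0.528, 0.849, 0.0]
contact_force: [-0.7, -0.5, 6.3]
finger_gap: 0.723
```

```bash
python3 -c "
from m import *
to(532.4,-77.1,115,26.5)"
```

```text
pos [398.2 264.4  31.6] yaw 26.3 gap 63.6 t 11.4 F [-0.7 -0.5  6.3] j7 0.13 tilt [-0.  0. -1.]
shift [-365.6  -30.8  -83.5] turn -0.2
```

>>> apply_moves(motion=[[0,0,-15,0,150],[0,0,-40,0,150],[-15,-1,-65,0,150],[-50,-4,-83,0,150],[-90,-8,-83,0,150],[-130,-11,-83,0,150],[-170,-14,-83,0,150],[-210,-18,-83,0,150],[-250,-21,-83,0,150],[-290,-25,-83,0,150]])

```text
clock: 12.65
tool_pos: [504.6, -8.0, 114.9]
eef_rot: [0.0, 0.528, 0.849, 0.0]
contact_force: [1.1, 1.1, -2.4]
finger_gap: 0.722
```

```bash
python3 -c "
from m import *
to(532.4,-78.4,80,26.5)"
```

```text
pos [504.6  -8.  114.9] yaw 26.3 gap 63.5 t 12.65 F [ 1.1  1.1 -2.4] j7 0.66 tilt [ 0.001  0.    -1.   ]
shift [-75.4  -6.3  34.9] turn -0.2
```

>>> apply_moves(motion=[[-25,-2,0,-0.2,150],[-50,-4,0,-0.2,150],[-68,-5.5,4,-0.2,150],[-75,-6.3,15,-0.2,150],[-75,-6.3,27,-0.2,150],[-75,-6.3,33,-0.2,150],[-75,-6.3,33,-0.2,150],[-75,-6.3,33,-0.2,150]])

```text
clock: 13.65
tool_pos: [531.9, -76.5, 81.2]
eef_rot: [0.0, 0.526, 0.85, 0.0]
contact_force: [0.3, -1.1, -2.6]
finger_gap: 0.72
```

```bash
python3 -c "
from m import *
to(532.4,-78.4,61,26.5)
for n,u,v in(('top',370,244),('side',357,270)):
    s=snap(n);save('p3'+n,s)
    rep(n,seg(s,u,v,45,30,110))
a=cv2.imread('pics/p3side.png')[200:350,250:450];cv2.imwrite('pics/p3.png',cv2.resize(a,(800,600),interpolation=2))
"
```

```text
pos [531.9 -76.5  81.2] yaw 26.5 gap 63.4 t 13.65 F [ 0.3 -1.1 -2.6] j7 0.81 tilt [ 0.  0. -1.]
shift [-2.  -0.4 20.2] turn 0.0
top none
side 430 rect [534.1 -78.5] [92.1 58.7] 28.7 circ [534.3 -78.2] 47.1 mean [526.1 -95.6  69.7] z [ 30.4  71.7 100.9]
```

View pics/p3.png

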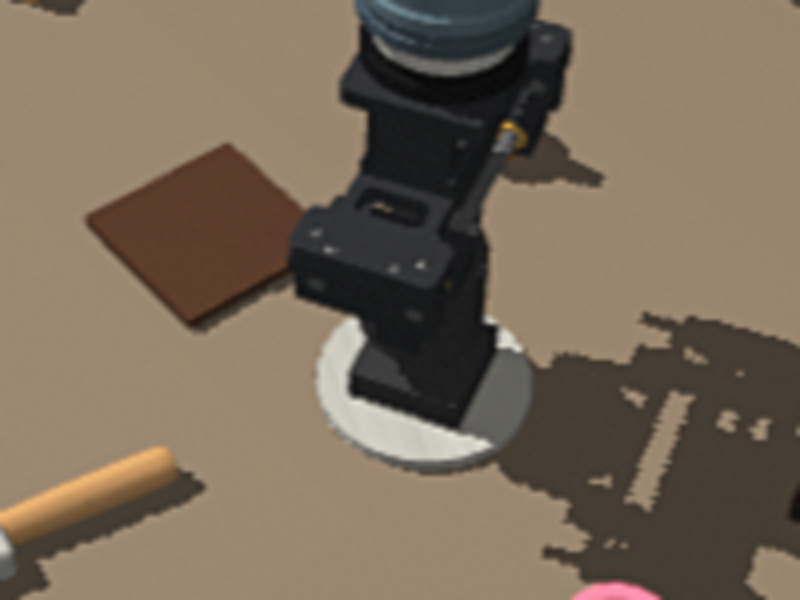

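The tube hangs over the foot (crop (425,360)) with its underside at about 50 mm; lowering and releasing.

>>> apply_moves(motion=[[-1,-0.2,3,0,150],[-2,-0.4,8,0,150],[-2,-0.4,13,0,150],[-2,-0.4,18,0,150],[-2,-0.4,20.5,0,150],[-2,-0.4,21.5,0,150],[-2,-0.4,21.5,0,150]])

```text
clock: 14.62
tool_pos: [532.4, -78.9, 59.7]
eef_rot: [0.0, 0.527, 0.85, 0.0]
contact_force: [-1.4, -0.7, -1.8]
finger_gap: 0.719
```

>>> apply_moves(motion=[[0,0,0.5,0,150],[0,0,0.5,0,110],[0,0,0.5,0,70],[0,0,0.5,0,30],[0,0,0.5,0,0],[0,0,-10,0,0],[0,0,-30,0,0],[0,0,-55,0,0],[0,0,-75,0,0],[0,0,-75,0,0]])

```text
clock: 15.88
tool_pos: [533.5, -79.0, 136.3]
eef_rot: [0.002, 0.526, 0.85, 0.001]
contact_force: [0.1, -0.5, -0.2]
finger_gap: 1.0
```

```bash
python3 -c "
from m import *
to(402,-246.5,100,26.5)"
```

```text
pos [533.5 -79.  136.3] yaw 26.5 gap 88.0 t 15.88 F [ 0.1 -0.5 -0.2] j7 0.78 tilt [ 0.004 -0.    -1.   ]
shift [ -91.3 -192.5   35.8] turn -0.0
```

>>> apply_moves(motion=[[-15,-30,0,0,0],[-32,-66,0,0,0],[-50,-104,5,0,0],[-68,-142,18,0,0],[-82,-172,30,0,0],[-91,-192,36,0,0],[-91,-192,36,0,0],[-91,-192,36,0,0]])

```text
clock: 16.88
tool_pos: [401.7, -245.1, 98.5]
eef_rot: [-0.0, 0.526, 0.85, 0.0]
contact_force: [0.4, 0.6, 0.7]
finger_gap: 1.004
```

```bash
python3 -c "
from m import *
to(402,-246.5,15,26.5)
for n,u,v in(('top',370,238),('side',357,265)):
    s=snap(n);save('p4'+n,s)
    rep('tube'+n,seg(s,u,v,40,72,85))
a=cv2.imread('pics/p4side.png')[200:425,240:540];cv2.imwrite('pics/p4.png',cv2.resize(a,(800,600),interpolation=2))
"
```

```text
pos [ 401.7 -245.1   98.5] yaw 26.5 gap 88.4 t 16.88 F [0.4 0.6 0.7] j7 1.21 tilt [ 0.  0. -1.]
shift [-1.4 -0.4 83.5] turn 0.0
tubetop 345 rect [532.5 -74.4] [62.3 62.1] 40.7 circ [532.5 -75.2] 32.3 mean [531.7 -74.4  77.9] z [73.5 77.9 82.3]
tubeside 118 rect [517.5 -59.9] [55.4 15. ] 42.9 circ [522.1 -64.9] 27.7 mean [516.7 -61.6  77.9] z [73.3 78.5 80.8]
```

View pics/p4.png

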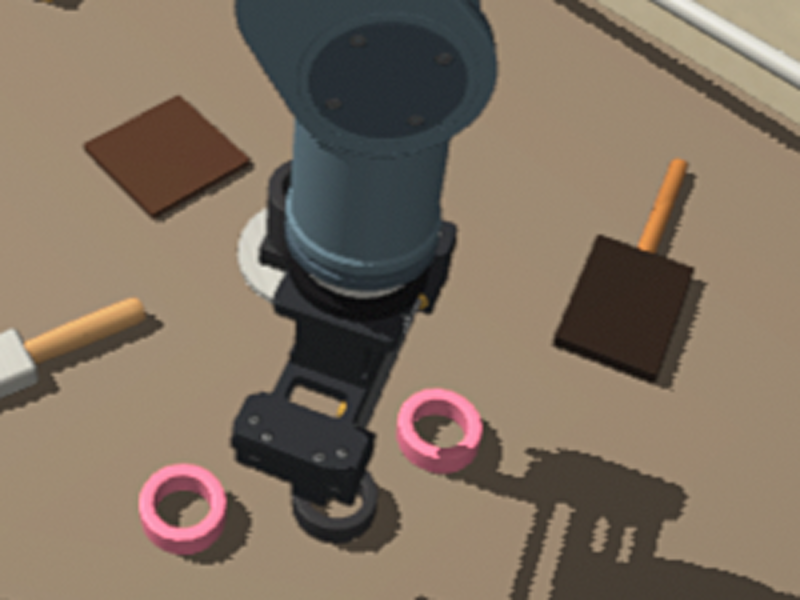

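The tube rim is at z 78 and within about 1 mm of the foot's centre in the same camera. The hand is over the dark ring (crop (335,505)), clear of both pink rings at (440,430) and (182,508).

>>> apply_moves(motion=[[-1.4,-0.4,20,0,0],[-1.4,-0.4,45,0,0],[-1.4,-0.4,68,0,0],[-1.4,-0.4,80,0,0],[-1.4,-0.4,84,0,0],[-1.4,-0.4,84,0,0],[-1.4,-0.4,84,0,80],[-1.4,-0.4,84,0,170],[-1.4,-0.4,84,0,170],[-1.4,-0.4,84,0,170]])

```text
clock: 18.23
tool_pos: [401.3, -247.4, 14.8]
eef_rot: [0.0, 0.527, 0.85, 0.0]
contact_force: [-0.3, -1.4, 3.2]
finger_gap: 0.629
```

```bash
python3 -c "
from m import *
to(532.4,-77.5,120,26.5)"
```

```text
pos [ 401.3 -247.4   14.8] yaw 26.5 gap 55.3 t 18.23 F [-0.3 -1.4  3.2] j7 1.29 tilt [ 0. -0. -1.]
shift [  93.6  193.1 -105.2] turn -0.0
```

>>> apply_moves(motion=[[0,0,-15,0,170],[0,0,-45,0,170],[0,0,-80,0,170],[5,10,-105,0,170],[20,41,-115,0,170],[38,78,-115,0,170],[55,113,-115,0,170],[70,145,-115,0,170],[83,171,-115,0,170],[90,186,-115,0,170]])

```text
clock: 19.48
tool_pos: [528.3, -82.4, 130.3]
eef_rot: [0.0, 0.526, 0.851, 0.0]
contact_force: [-0.4, -0.2, -0.6]
finger_gap: 0.63
```

```bash
python3 -c "
from m import *
to(532.4,-77.9,97,26.5)"
```

```text
pos [528.3 -82.4 130.3] yaw 26.6 gap 55.5 t 19.48 F [-0.4 -0.2 -0.6] j7 0.8 tilt [ 0.001  0.    -1.   ]
shift [ 2.2  5.6 33.3] turn 0.1
```

Final TCP height for the ring is 14.8 + 78 = 92.8.

>>> apply_moves(motion=[[1,3,5,0,170],[2.2,5.6,15,0,170],[2.2,5.6,25,0,170],[2.2,5.6,32,0,170],[2.2,5.6,32,0,170],[2.2,5.6,32,0,170]])

```text
clock: 20.23
tool_pos: [531.7, -79.7, 97.7]
eef_rot: [0.0, 0.527, 0.85, 0.0]
contact_force: [-0.5, 0.5, 0.1]
finger_gap: 0.629
```

```bash
python3 -c "
from m import *
to(532.4,-77.9,92.8,26.5)"
```

```text
pos [531.7 -79.7  97.7] yaw 26.4 gap 55.3 t 20.23 F [-0.5  0.5  0.1] j7 0.81 tilt [ 0. -0. -1.]
shift [1.3 1.4 4.9] turn -0.1
```

>>> apply_moves(motion=[[0.7,0.7,1,0,170],[1.3,1.4,2.5,0,170],[1.3,1.4,4,0,170],[1.3,1.4,5,0,170],[1.3,1.4,5.2,0,170],[1.3,1.4,5.2,0,170]])

```text
clock: 20.98
tool_pos: [532.3, -77.6, 92.8]
eef_rot: [-0.0, 0.526, 0.85, 0.0]
contact_force: [-1.1, 0.3, 4.4]
finger_gap: 0.63
```

Contact (4.4 N up): the ring rests on the tube. Release.

>>> apply_moves(motion=[[0,0,0,0,130],[0,0,0,0,90],[0,0,0,0,50],[0,0,0,0,0],[0,0,0,0,0],[0,0,-10,0,0],[0,0,-30,0,0],[0,0,-50,0,0],[0,0,-60,0,0],[0,0,-60,0,0]])

```text
clock: 22.22
tool_pos: [532.8, -77.6, 153.1]
eef_rot: [0.001, 0.526, 0.85, 0.0]
contact_force: [0.7, -0.0, 0.1]
finger_gap: 0.998
```

```bash
python3 -c "
from m import *
to(686,26.3,130,15.5)"
```

```text
pos [532.8 -77.6 153.1] yaw 26.5 gap 87.8 t 22.23 F [ 0.7 -0.   0.1] j7 0.77 tilt [ 0.001  0.    -1.   ]
shift [ 24.7 183.4  23.4] turn 11.0
```

>>> apply_moves(motion=[[4,30,0,2,0],[9,66,0,4,0],[14,104,5,6,0],[19,142,12,8,0],[23,172,20,10,0],[24.7,183,24,11,0],[24.7,183,24,11,0],[24.7,183,24,11,0]])

```text
clock: 23.22
tool_pos: [684.3, 24.6, 128.6]
eef_rot: [-0.0, 0.606, 0.795, -0.0]
contact_force: [0.1, -0.5, 0.5]
finger_gap: 1.001
```

```bash
python3 -c "
from m import *
to(686,26.3,36,15.5)
for n,u,v in(('top',370,236),('side',357,258)):
    s=snap(n);save('p5'+n,s)
    rep('ring'+n,seg(s,u,v,40,91,105)); rep('bar',seg(s,*((325,183,20) if n=='top' else (375,229,16)),36,60))
a=cv2.imread('pics/p5side.png')[150:375,220:520];cv2.imwrite('pics/p5.png',cv2.resize(a,(800,600),interpolation=2))
"
```

```text
pos [684.3  24.6 128.6] yaw 15.4 gap 88.1 t 23.23 F [ 0.1 -0.5  0.5] j7 0.44 tilt [-0.001 -0.001 -1.   ]
shift [ 1.3  2.2 92.6] turn -0.1
ringtop 268 rect [533.4 -75. ] [54.9 54.1] 54.1 circ [532.9 -75.3] 28.0 mean [532.8 -75.   97.4] z [ 92.8  97.4 101.8]
bar none
ringside 370 rect [534.1 -78.4] [56.4 55.2] 82.4 circ [536.8 -79.3] 30.4 mean [532.9 -79.5  97.3] z [ 92.1  97.8 101. ]
bar 142 rect [687.1  25.1] [17.8 50.4] 15.1 circ [688.5  25.4] 25.3 mean [685.8  23.5  42.7] z [37.1 43.4 47.1]
```

View pics/p5.png

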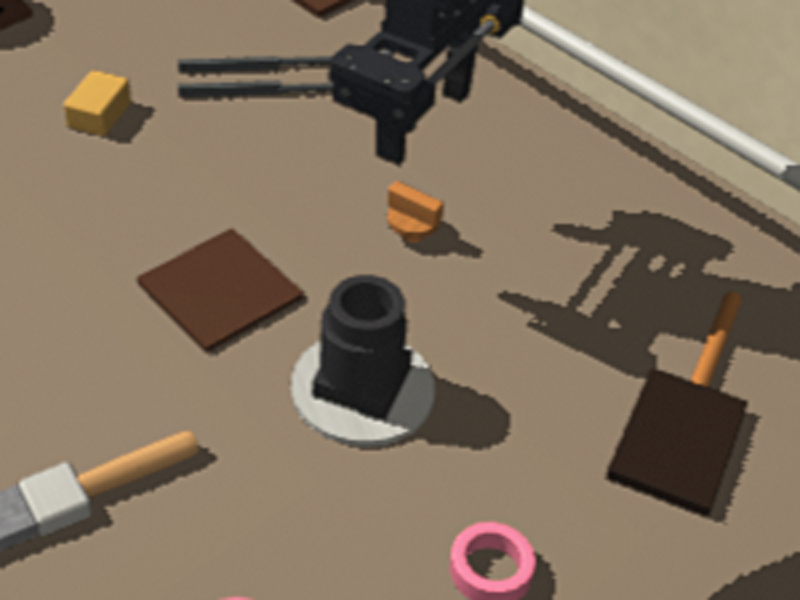

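Foot, tube and ring are stacked upright and concentric (crop (365,345)), and the plug stands at (413,210) under the open jaws. Grasping the bar.

>>> apply_moves(motion=[[1.3,2.2,20,0,0],[1.3,2.2,45,0,0],[1.3,2.2,70,0,0],[1.3,2.2,86,0,0],[1.3,2.2,92,0,0],[1.3,2.2,92,0,100],[1.3,2.2,92,0,180],[1.3,2.2,92,0,255],[1.3,2.2,92,0,255],[1.3,2.2,92,0,255]])

```text
clock: 24.58
tool_pos: [687.0, 27.9, 36.6]
eef_rot: [0.0, 0.606, 0.796, 0.0]
contact_force: [0.1, 0.1, -0.2]
finger_gap: 0.454
```

```bash
python3 -c "
from m import *
to(532.4,-77.9,153,15.5)"
```

```text
pos [687.   27.9  36.6] yaw 15.5 gap 39.9 t 24.57 F [ 0.1  0.1 -0.2] j7 0.47 tilt [ 0.  0. -1.]
shift [ -60.8 -177.2 -116.4] turn -0.0
```

Still closing; hold on.

>>> apply_moves(motion=[[0,0,0,0,255],[0,0,0,0,255],[0,0,0,0,255],[0,0,0,0,255],[0,0,0,0,255],[0,0,0,0,255]])

```text
clock: 25.32
tool_pos: [686.9, 27.9, 36.4]
eef_rot: [0.0, 0.606, 0.796, -0.0]
contact_force: [0.1, 0.2, -0.3]
finger_gap: 0.156
```

>>> apply_moves(motion=[[0,0,-15,0,255],[0,0,-45,0,255],[0,0,-80,0,255],[-2,-5,-110,0,255],[-8,-22,-125,0,255],[-19,-55,-125,0,255],[-31,-92,-125,0,255],[-43,-126,-125,0,255],[-53,-154,-125,0,255],[-58,-170,-125,0,255]])

```text
clock: 26.58
tool_pos: [537.8, -74.4, 162.4]
eef_rot: [0.0, 0.606, 0.795, 0.0]
contact_force: [0.6, 0.2, -0.6]
finger_gap: 0.154
```

```bash
python3 -c "
from m import *
to(532.3,-75.4,140,15.5)"
```

```text
pos [537.8 -74.4 162.4] yaw 15.4 gap 13.6 t 26.57 F [ 0.6  0.2 -0.6] j7 0.6 tilt [ 0.001  0.    -1.   ]
shift [ 0.5 -5.5 22.4] turn -0.1
```

>>> apply_moves(motion=[[0,-3,3,0,255],[0.5,-5.5,9,0,255],[0.5,-5.5,16,0,255],[0.5,-5.5,21,0,255],[0.5,-5.5,21,0,255],[0.5,-5.5,21,0,255]])

```text
clock: 27.32
tool_pos: [533.3, -74.3, 140.4]
eef_rot: [0.0, 0.606, 0.796, -0.0]
contact_force: [-0.4, 0.5, 0.1]
finger_gap: 0.156
```

```bash
python3 -c "
from m import *
to(532.3,-75.4,120.4,15.5)
s=snap('side');save('p6side',s)
a=cv2.imread('pics/p6side.png')[170:320,260:460];cv2.imwrite('pics/p6.png',cv2.resize(a,(800,600),interpolation=2))
"
```

```text
pos [533.3 -74.3 140.4] yaw 15.5 gap 13.8 t 27.32 F [-0.4  0.5  0.1] j7 0.62 tilt [ 0. -0. -1.]
shift [-0.8 -1.3 20. ] turn -0.0
```

View pics/p6.png

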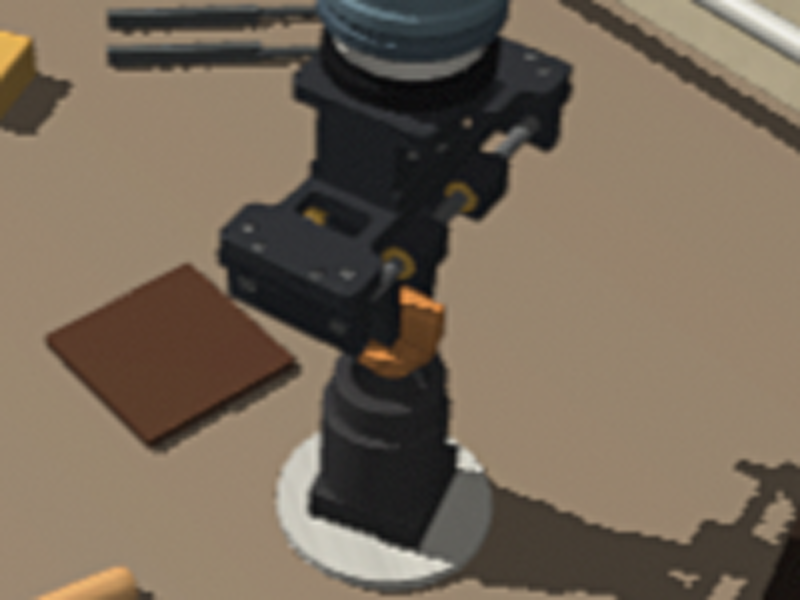

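The plug hangs upright over the ring (flange at crop (400,355), ring (390,400)). Lowering.

>>> apply_moves(motion=[[-0.5,-0.7,2,0,255],[-0.8,-1.3,5,0,255],[-0.8,-1.3,9,0,255],[-0.8,-1.3,13,0,255],[-0.8,-1.3,17,0,255],[-0.8,-1.3,19,0,255],[-0.8,-1.3,19.8,0,255],[-0.8,-1.3,19.8,0,255]])

```text
clock: 28.38
tool_pos: [532.1, -75.5, 120.6]
eef_rot: [0.0, 0.606, 0.796, -0.0]
contact_force: [0.3, -0.3, 0.2]
finger_gap: 0.157
```

>>> apply_moves(motion=[[0,0,0.4,0,255],[0,0,0.4,0,235],[0,0,0.4,0,200],[0,0,0.4,0,150],[0,0,0.4,0,100],[0,0,0.4,0,80],[0,0,-10,0,80],[0,0,-35,0,80],[0,0,-65,0,80],[0,0,-100,0,80]])

```text
clock: 29.62
tool_pos: [531.8, -75.5, 222.0]
eef_rot: [-0.0, 0.606, 0.796, -0.0]
contact_force: [0.8, -0.7, -0.4]
finger_gap: 0.69
```

```bash
python3 -c "
from m import *
to(480,200,250,26)"
```

```text
pos [531.8 -75.5 222. ] yaw 15.5 gap 60.7 t 29.62 F [ 0.8 -0.7 -0.4] j7 0.56 tilt [-0. -0. -1.]
shift [279.3  23.4 -28. ] turn -10.5
```

>>> apply_moves(motion=[[35,3,-28,0,0],[75,6,-28,0,0],[120,10,-28,0,0],[165,14,-28,0,0],[210,18,-28,0,0],[250,21,-28,0,0],[275,23,-28,0,0],[279,23,-28,0,0],[279,23,-28,0,0]])

```text
clock: 30.75
tool_pos: [480.1, 198.6, 248.9]
eef_rot: [0.0, 0.606, 0.796, -0.0]
contact_force: [-0.3, -1.2, 0.1]
finger_gap: 1.001
```

```bash
python3 -c "
from m import *
for n,u,v in(('top',370,234),('side',357,250)):
    s=snap(n);save('p7'+n,s)
    rep('flange'+n,seg(s,u,v,40,103,111)); rep('bar'+n,seg(s,u,v,40,122,140));rep('ring',seg(s,u,v,40,94,100)) 
a=cv2.imread('pics/p7side.png')[150:375,220:520];cv2.imwrite('pics/p7.png',cv2.resize(a,(800,600),interpolation=2))
"
```

```text
flangetop 163 rect [532.2 -73.7] [46.2 41.3] 22.4 circ [535.1 -74.5] 25.6 mean [531.1 -74.8 106.6] z [103.4 106.2 110.4]
bartop 145 rect [533.4 -74.6] [14.1 49.8] 16.3 circ [534.  -74.5] 25.0 mean [533.2 -74.8 127.8] z [123.8 127.7 131.5]
ring 88 rect [532.7 -74.1] [54.9 51.7] 22.7 circ [533.1 -75.2] 27.7 mean [527.4 -72.7  97.6] z [94.8 97.9 99.8]
flangeside 164 rect [525.4 -83.8] [23.1 46. ] 29.2 circ [533.2 -79.4] 23.1 mean [524.  -81.7 106.8] z [104.3 106.7 109.5]
barside 178 rect [534.  -77.7] [15.7 48.6] 17.8 circ [533.8 -77.7] 24.5 mean [533.7 -78.8 127.4] z [123.5 127.8 130.3]
ring 138 rect [528.5 -83.1] [40.  53.7] 38.8 circ [533.6 -78.3] 27.9 mean [523.8 -88.8  97.7] z [94.6 98.  99.8]
```

View pics/p7.png

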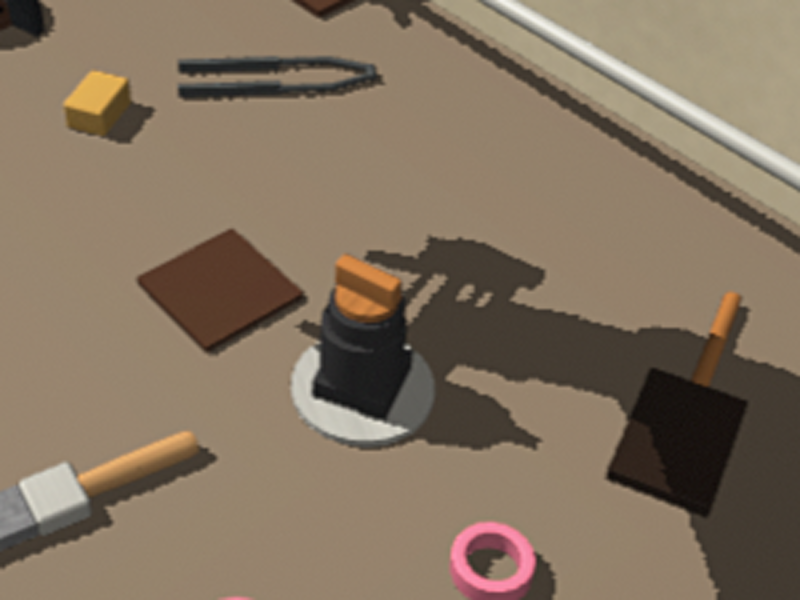

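The full stack stands upright on the plate (crop (365,340)), with the plug seated at the expected heights (flange top 106, bar top 128) and centred to about 1 mm. The bystanders in view are unmoved. Handing in.

```bash
python3 -c "
from cell import bot
print(bot.finish_job())"
```

```text
the job is handed in; nothing more can be done
None
```

The mould is built on the round steel plate in the order asked: foot (boss up), tall tube, dark low ring, then the wooden plug with its spigot in the ring. I let go of each part before fetching the next and handed the job in at about 31 s, with the open gripper well clear.

**Heights:** my last camera check read the ring top at about 98 mm, the flange top at about 106 mm and the bar top at about 128 mm. All three match the heights for fully seated parts.

**Centring:** the parts are within about 1 mm of one another. The stack is within about 2 mm of the plate's centre.

**Disagreement:** the two cameras differ by about 3 mm in y, close to their stated accuracy. I averaged them for the pick-up and plate positions. The centring figures compare parts seen in the same camera, and both cameras agree.

**Bystanders:** the wax block, tongs, paddle and the pink ring in view look unmoved in the last picture. The can and the other pink ring fell outside that crop. They were in place when last viewed, and the arm did not work near them afterwards. The highest contact force read at the end of any move was about 6.5 N.

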